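# Free the lasting jack: stop, brake off, hold the index pin out

### The job

I want to swivel the shoe on the lasting jack by hand. At the push-button station press red (drive stop), let it come up and then press blue (brake release), leaving green (start) alone; then grip the black knob of the jack's index plunger, pull it straight up as far as it goes against its spring, and finish still holding it there so that the pin stays clear of its hole while I turn the shoe. Leave the turning to me, and do not knock the things lying on the bench.

Things in the scene. Friction and masses are not known exactly. Their poses are not given: they have to be found in the camera images.
- jack: Lasting jack bolted to the bench: green-grey cast housing 210 mm across, 68 mm high, under a round steel turntable. Origin: on the bench, on the turntable's axis; z up. On its -y side, outside the rim, stands a green-grey bracket (column 153 to 183 mm from the axis, 44 mm wide) with an arm reaching in, top 140 mm above the bench; the plunger stands upright in it, 120 mm from the axis.
- plunger_knob (a point): Middle of the plunger's black round knob, 205 mm above the bench at rest; gripped from above, from any side. 34 mm high (17 above, 17 below this point), 31 mm in diameter, flaring to 35 in the top third. Under it a 4 mm gap, a steel barrel 24 mm across and 36 mm long, a nut 32 mm across on the arm. Fingers are freest closing along the jack's x; the last is 70 mm or more away along +y.
- plunger (a joint): How far the index plunger is pulled up, m: 0 = pin home in its hole, 0.016 = fully back against its stop. Moves straight up (z). The spring (500 N/m) pulls it back with 7 N at 0 and 15 N at 0.016; there is no catch: it snaps home if let go.
- plunger_tip (a point): Lower end of the steel pin (10 mm in diameter): 11 mm below the turntable's top when home, 5 mm above it when fully back.
- seat (a point): Centre of the mouth of the index hole in which the pin sits, in the turntable's top face. z up.
- turntable (a joint): Turn of the turntable, rad, 0 at the start; locked by the pin, turned by hand when it is out (0.4 N m of drag). Steel disc 276 mm across, top 84 mm above the bench, eight brass-lined holes. On its middle post a blue shoe last, sole up with tan insole, 125 to 221 mm above the bench: toe 190 mm from the axis along the jack's +x, heel 75 mm along -x, at most 50 mm to either side.
- station: Fixed push-button station on the bench: grey box with an aluminium top plate, 88 (x) x 190 (y) x 55 mm high, with three round buttons in a row along its y, 56 mm apart, in any order of colour. Origin: centre of its underside; z up.
- red_button_top (a point): Centre of the top face of the red button (drive stop): 28 mm in diameter in a black collar 44 mm across, face 77 mm above the bench, 10 mm above the collar. Moves with the button.
- blue_button_top (a point): The same for the blue button (brake release).
- green_button_top (a point): The same for the green button (start), not to be pressed.
- red_button (a joint): Travel of the red button, m: 0 = up, 0.006 = fully down; pressed straight down; springs back up by itself. 1.5 N to start it, 5 N fully down.
- blue_button (a joint): The same for the blue button.
- green_button (a joint): The same for the green button.
- glue_jar: Loose amber glue jar with a yellow cap, 80 mm across, 105 mm high, standing. Origin: centre of its underside. Leave alone.
- spare_last: Loose brown shoe last, 265 mm long, 90 mm wide, 92 mm high, lying sole down. Origin: on the bench, 75 mm from the heel end; toe to its +x. Leave alone.
- tack_tin: Loose round tack tin, aluminium with a red lid, 74 mm across, 33 mm high. Origin: centre of its underside. Leave alone.
- hammer: Loose hammer lying on the bench, wooden handle to its -x, no higher than 40 mm. Origin: on the bench under its middle. Leave alone.

How it is judged (in metres and radians):
On the way, in this order (a step that is already met when the one before it is completed fails the run):
1. the red button is pressed down, the blue one up and the plunger still home (value of joint red_button above 0.0045 m and value of joint blue_button below 0.002 m and value of joint plunger below 0.004 m), for 0.05 s.
2. then the blue button is pressed down, the red one up again and the plunger still home (value of joint blue_button above 0.0045 m and value of joint red_button below 0.002 m and value of joint plunger below 0.004 m), for 0.05 s.
3. then the plunger is pulled fully back by its knob with the fingers (value of joint plunger above 0.0145 m and contact force between the fingers and plunger above 2 N), for 0.3 s.
At the end, for the whole second after the job is handed in: The fingers hold the plunger by its knob, still and pulled back at least 14.5 of its 16 mm, the pin's tip more than 3 mm above the mouth of its hole; all buttons are up; the turntable is within 0.06 rad of where it stood, and no bystander has moved 30 mm (all of step 3 and z of plunger_tip in the frame of seat above 0.003 m and velocity of joint plunger between -0.01 and 0.01 m/s and value of joint turntable between -0.06 and 0.06 rad and value of joint each of red_button, blue_button, green_button below 0.002 m and distance of each of glue_jar, spare_last, tack_tin, hammer from where it was at the start of the episode below 0.03 m); the arm keeps its last pose, push and grip.
It fails at once if the green start button is pressed (over 2 mm) (value of joint green_button above 0.002 m).
It fails at once if red and blue are pressed at the same time (value of joint each of red_button, blue_button above 0.003 m).
It fails at once if the turntable is turned over 0.06 rad (value of joint turntable above 0.06 rad or value of joint turntable below -0.06 rad).
It fails at once if a bystander is shifted 30 mm or knocked over (distance of any of glue_jar, spare_last, tack_tin, hammer from where it was at the start of the episode above 0.03 m or angle between any of glue_jar, spare_last's own z axis and vertical above 0.5 rad).
It also fails if it takes over 58 s, if anything falls off the work surface, if the arm or the gripper's body presses on something with over 40 N, if the wrist force passes 120 N, or if a joint passes its speed limit or range.

### The arm

A 6-joint arm with a two-finger parallel gripper is mounted at the origin on the work surface. World frame = base frame: x ahead of the robot, y to its left, z up, the work surface at z = 0. Lengths are in mm, angles in degrees, forces in N, time in s.
With the tool pointing down it reaches from about 350 to 850 mm from the base axis. Payload 8.1 kg.
Tool frame: the origin (TCP) lies on the centre line of the jaws, within the pads' length; the fingertips stand 19 mm ahead of it and the grasp point (between the pads) is the TCP; z points along the fingers, y is the line along which they close (so a half turn about z gives the same grasp; the last joint's range is limited). The gripper opens to 85 mm and grips with 20 to 120 N. Pads are 22 mm wide; open, the fingers measure 114 mm over their backs; the gripper's body (76 mm by 85 mm) begins 54 mm behind the grasp point. The pads swing forward as they close: fully open they stand 13 mm farther back than shut.
Start: joints at [-69.637, 7.471, 85.268, -0, 87.261, -4.893], TCP at [256.018, -542.642, 250.292] pointing down, gripper open.
Joint ranges: [-169.43, 169.43], [-51.17, 129.36], [1.28, 143.12], [-76.62, 256.62], [0, 156.53], [-152.29, 152.29]. Speed limits (degrees/s): [136.94, 136.94, 159.86, 180, 180, 180].

### API

Orientations are given as [roll, pitch, yaw] about the fixed x, y, z axes, in that order (R = Rz(yaw) Ry(pitch) Rx(roll)).
In Python, from bench import r gives the robot as it stands. The module is installed in compiled form; this text tells all that it offers.
- The arm moves only by the tool servo_tool, never from a script. Its arguments are lists of equal length, an entry for each row: "fingers": the finger opening in m, from 0 to 0.0854; "linear": the shift along the tool's x, y, z in m, a list of three; "rotation": the turn, a rotation vector about the tool's x, y, z in degrees, a list of three. A call has 1 to 10 rows; each row is the pose to reach, as a shift and turn from the pose commanded when the call began, along the tool's axes at that moment; what a row does not reach only later rows make up. A row lasts 1/10 s, in which the tool goes at most 50 mm and 8.59 degrees, less where a joint would pass 70% of its speed; a pose out of reach is approached as far as the arm can. A call with a gripper value outside its range is refused whole. The fingers move at their own pace and stop on an object; "force" is the grip in N (left out, the last holds). Time passes only in rows, so rows that repeat a pose let the fingers close. It gives the time, the measured TCP pose, the force, the opening and the grip force at its end, in the units of the state.
- r.sense(): the state, without advancing time (a new reading comes with each control period).
- r.snapshot(name): name is "scene" or "top" or "wrist"; returns a dict with "frame" (400x640x3 uint8, red, green, blue), "fx", "fy", "cx", "cy" (pixels), "camera_from_world" (4x4, takes a point from world to camera coordinates). Camera axes: x right, y up, looking along -z (the intrinsics and any distortion apply to the point x, -y, -z); pixel columns grow to the right and rows downward; lengths in mm; the calibration is good to about 2 mm. A picture is of the moment at which its call begins. There is no depth.
- r.hand_in(): hands the job in; it is judged then, once.
The state is a dict: "time": time; "joint_pos": joint angles; "qd": joint speeds; "joint_efforts": joint torques, N m; "tool_pos": TCP position; "tcp_rot": TCP orientation; "ft_force": force on the tool from outside, world axes, zero at the start; "wrist_torque": the same for the moment, N m; "finger_gap": finger opening in mm; "grip_force": force on a finger pad.
Only numpy, scipy, OpenCV 4.12 (cv2) and the standard library are available. Lean on these libraries where they do the work, as an engineer would, in place of code of your own. Each camera call takes 0.05 s, during which the arm holds its last target. There are 200 camera calls.

## Working session

There is one attempt and no reset: what is moved stays moved. The work goes in short steps, Python scripts to look and compute and a tool call to move; the robot and the scene stay as the last step left them, time stands still between calls to the robot, and variables do not carry over. Pictures are saved under pics/ and viewed, at most 10 in all, crops included, and the job is handed in when it is done.

Besides the shell and the picture viewer there is one more tool, called after "Emit:" by a JSON object that holds its "api" and its "payload", one argument or row to a line. servo_tool: Moves the arm, as the interface text tells. Its arguments: {"type":"object","properties":{"fingers":{"type":"array","items":{"type":"number"}},"linear":{"type":"array","items":{"type":"array","items":{"type":"number"}}},"rotation":{"type":"array","items":{"type":"array","items":{"type":"number"}}},"force":{"type":"number"}},"required":["fingers","linear","rotation"]}

```bash
mkdir -p pics; cat > h.py <<'E'
import numpy as np, cv2
from bench import r
def snap(n,f):
    s=r.snapshot(n); cv2.imwrite('pics/'+f+'.png',s['frame'][:,:,::-1]); np.savez('pics/'+f+'.npz',**{k:np.array(v) for k,v in s.items()}); return s
def ray(s,u,v):
    M=np.array(s['camera_from_world']); R=M[:3,:3]; c=-R.T@M[:3,3]
    d=R.T@np.array([(u-s['cx'])/s['fx'],-(v-s['cy'])/s['fy'],-1]); return c,d
def plane(s,u,v,z):
    c,d=ray(s,u,v); return c+d*(z-c[2])/d[2]
def proj(s,p):
    M=np.array(s['camera_from_world']); q=M[:3,:3]@np.array(p)+M[:3,3]
    return s['cx']+s['fx']*q[0]/-q[2], s['cy']+s['fy']*-q[1]/-q[2]
E
python3 - <<'E'
from h import *
for n in('scene','top','wrist'):
    s=snap(n,n+'0'); print(n,s.keys(),s['fx'],s['cx'],s['cy'],ray(s,320,200))
print(r.sense())
a=[cv2.imread(f'pics/{n}0.png') for n in('scene','top')]
E
```

```text
scene dict_keys(['frame', 'fx', 'fy', 'cx', 'cy', 'camera_from_world']) 486.98173614873224 327.9487778021718 198.67493966864922 (array([1018.64016922, -634.40409019, 1282.81814   ]), array([-0.36118225,  0.46210387, -0.81011186]))
top dict_keys(['frame', 'fx', 'fy', 'cx', 'cy', 'camera_from_world']) 486.79915550169363 325.420899887128 195.6758497181295 (array([ 324.58575339,   67.12014673, 1541.27114202]), array([ 0.12009852,  0.01058476, -0.99280775]))
wrist dict_keys(['frame', 'fx', 'fy', 'cx', 'cy', 'camera_from_world']) 358.75316998662134 319.14971026960427 197.55321118503738 (array([ 328.93746086, -508.69827187,  372.09676453]), array([-0.29224049, -0.13918353, -0.94619003]))
{'time': 0.15, 'joint_pos': array([-6.96370258e+01,  7.50663770e+00,  8.53153670e+01, -1.30183454e-03,
        8.72621397e+01, -4.89471756e+00]), 'qd': array([ 0.11805654, -0.05912244, -0.32617737, -0.02783157,  0.04649809,
        0.05543485]), 'joint_efforts': array([ 4.76268797e-04, -5.70064259e+01, -5.01157522e+01, -1.59032220e-04,
        9.58590506e-03,  5.11463077e-05]), 'tool_pos': array([ 255.87080594, -542.26096434,  249.46604746]), 'tcp_rot': array([-1.79916052e+02, -5.88410650e-03,  2.52577506e+01]), 'ft_force': array([-0.33402007,  0.43742583, -1.08843731]), 'wrist_torque': array([-0.00186804, -0.02843116,  0.01430266]), 'grip_force': 0.0, 'finger_gap': 85.44810607274502}
```

View pics/top0.png

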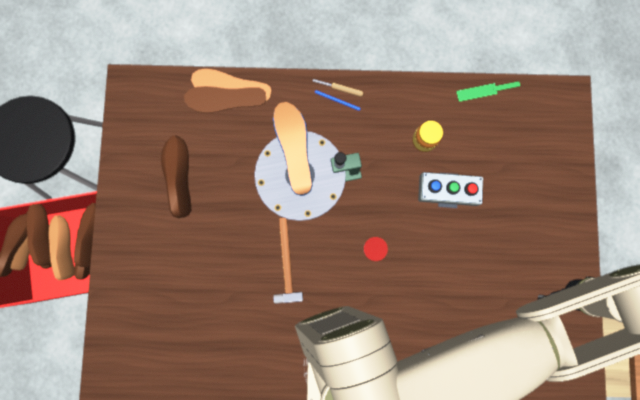

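View pics/scene0.png

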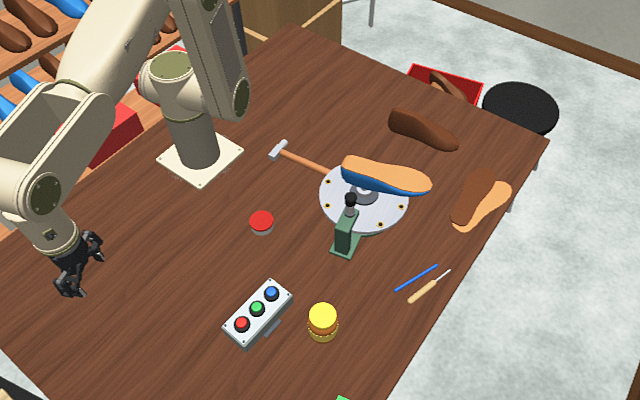

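The top view shows blue (435,186), green (454,187), red (471,188) and the black knob (340,158), with the jar at (430,133), the tin at (376,249) and the hammer at (287,260). In the scene view the buttons are at red (242,324), green (257,309) and blue (272,293), and the knob at (350,200).

```bash
python3 - <<'E'
from h import *
def blob(s,win,f):
    x0,y0,x1,y1=win; im=s['frame'][y0:y1,x0:x1].astype(int); m=f(im[...,0],im[...,1],im[...,2])
    n,l,st,c=cv2.connectedComponentsWithStats(m.astype(np.uint8)); i=1+st[1:,4].argmax()
    return c[i]+[x0,y0],st[i]
T=np.load('pics/top0.npz');S=np.load('pics/scene0.npz')
red=lambda r,g,b:(r>120)&(g<80)&(b<80)
green=lambda r,g,b:(g>90)&(r<90)&(b<g*.8)
blue=lambda r,g,b:(b>120)&(r<100)
blk=lambda r,g,b:(r<60)&(g<60)&(b<60)
for n,f,wt,ws,z in(('red',red,(460,175,485,200),(228,312,256,336),77),('green',green,(444,175,464,200),(245,298,268,320),77),('blue',blue,(424,175,446,198),(260,282,284,304),77),('knob',blk,(330,148,350,170),(338,190,362,216),205),('tin',red,(355,230,395,270),(240,205,280,240),33)):
    a,sa=blob(T,wt,f);b,sb=blob(S,ws,f)
    c1,d1=ray(T,*a);c2,d2=ray(S,*b)
    k=np.linalg.lstsq(np.c_[d1,-d2],c2-c1,rcond=None)[0]
    p,q=c1+k[0]*d1,c2+k[1]*d2
    print(n,a.round(1),sa,b.round(1),sb,'top@z',plane(T,*a,z).round(1),'scene@z',plane(S,*b,z).round(1),'tri',((p+q)/2).round(1),np.linalg.norm(p-q).round(1))
for n,p,z in(('lastheel',(303,193),221),('lasttoe',(284,105),215),('disc',(300,175),84),('jar',(431,131),105),('bracket',(348,167),140),('hammerhead',(288,298),20)): print(n,plane(T,*p,z).round(0))
for n in('top','scene'):
    s=T if n=='top' else S
    x,y=((290,90),(310,140))[n=='scene']; 
    cv2.imwrite(f'pics/c_{n}.png',cv2.resize(s['frame'][y:y+130,x:x+130,::-1],(400,400)[:2],interpolation=cv2.INTER_CUBIC))
a=cv2.imread('pics/c_top.png');b=cv2.imread('pics/c_scene.png');cv2.imwrite('pics/c.png',np.hstack([a,b]))
E
```

```text
red [472.2 188. ] [ 7  8 11 11 58] [240.5 321.8] [ 8  5 11 11 51] top@z [ 549.4 -379.2   77. ] scene@z [ 549.5 -379.4   77. ] tri [ 549.4 -379.3   76.7] 0.1
green [453.3 186.6] [ 5  7 10 10 46] [256.2 306.6] [ 6  4 11 10 35] top@z [ 552.4 -321.8   77. ] scene@z [ 554.4 -323.8   77. ] tri [ 553.  -322.8   73.3] 0.0
blue [435.5 185.1] [ 7  5 10 11 84] [270.7 291.1] [ 6  5 11 10 79] top@z [ 555.7 -267.6   77. ] scene@z [ 556.3 -267.2   77. ] tri [ 556.  -267.4   76.8] 0.7
knob [339.2 162.4] [ 6 12  8  5 22] [350.7 199.1] [  7   2  17  15 144] top@z [593.2  30.3 205. ] scene@z [604.   32.7 205. ] tri [598.2  33.2 198.4] 9.5
tin [375.2 248.7] [  7   6  27  27 562] [260.9 219.9] [  9   5  25  21 417] top@z [359.9 -90.7  33. ] scene@z [360.7 -90.   33. ] tri [360.3 -90.3  33. ] 1.0
lastheel [502. 128. 221.]
lasttoe [752. 189. 215.]
disc [576. 145.  84.]
jar [ 717. -249.  105.]
bracket [593.   3. 140.]
hammerhead [204. 174.  20.]
```

View pics/c.png

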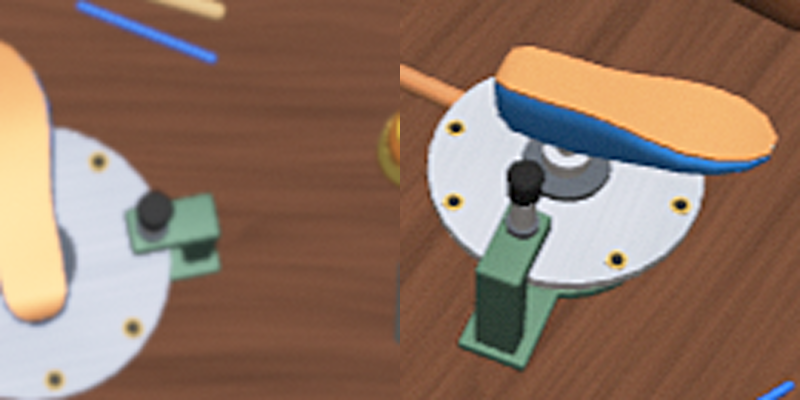

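```bash
cat >> h.py <<'E'
from scipy.spatial.transform import Rotation as Ro
def go(x,y,z,yaw):
    s=r.sense(); R=Ro.from_euler('xyz',s['tcp_rot'],degrees=True); G=Ro.from_euler('xyz',[180,0,yaw],degrees=True)
    print('pos',s['tool_pos'].round(1),s['tcp_rot'].round(2),'t',s['time'],'f',s['ft_force'].round(1),'lin',(R.inv().apply(np.array([x,y,z])-s['tool_pos'])).round(1),'rot',(R.inv()*G).as_rotvec(degrees=True).round(2))
E
python3 - <<'E'
from h import *
T=np.load('pics/top0.npz');S=np.load('pics/scene0.npz')
print(plane(T,340.4,157.3,222),plane(S,350.6,199.1,205),plane(S,351,195,222))
go(549.4,-379.3,150,104)
E
```

```text
[604.25504151  27.80464025 222.        ] [603.63191181  32.54194155 205.        ] [603.20001715  33.93671169 222.        ]
pos [ 255.9 -542.3  249.5] [-1.7992e+02 -1.0000e-02  2.5260e+01] t 0.15 f [-0.3  0.4 -1.1] lin [335.  -22.   99.5] rot [-7.000e-02 -6.000e-02 -7.874e+01]
```

Emit:
{"api": "servo_tool", "payload": {
  "fingers": [0, 0, 0, 0, 0, 0, 0, 0, 0, 0],
  "linear": [
    [0.0335, -0.0022, 0.01],
    [0.067, -0.0044, 0.02],
    [0.1, -0.0066, 0.03],
    [0.134, -0.0088, 0.04],
    [0.168, -0.011, 0.05],
    [0.201, -0.0132, 0.06],
    [0.235, -0.0154, 0.07],
    [0.268, -0.0176, 0.08],
    [0.302, -0.02, 0.09],
    [0.335, -0.022, 0.0995]
  ],
  "rotation": [
    [0, 0, -7.9],
    [0, 0, -15.7],
    [0, 0, -23.6],
    [0, 0, -31.5],
    [0, 0, -39.4],
    [0, 0, -47.2],
    [0, 0, -55.1],
    [0, 0, -63],
    [0, 0, -70.9],
    [0, 0, -78.7]
  ],
  "force": 60
}}

```text
time: 1.15
tool_pos: [550.6, -378.7, 149.9]
tcp_rot: [-180.0, -0.0, 104.3]
ft_force: [-0.3, 0.0, 0.6]
finger_gap: -0.1
grip_force: 0.0
```

Emit:
{"api": "servo_tool", "payload": {
  "fingers": [0, 0, 0, 0],
  "linear": [
    [0, 0, 0],
    [0, 0, 0],
    [0, 0, 0],
    [0, 0, 0]
  ],
  "rotation": [
    [0, 0, 0],
    [0, 0, 0],
    [0, 0, 0],
    [0, 0, 0]
  ]
}}

```text
time: 1.55
tool_pos: [548.9, -380.9, 151.4]
tcp_rot: [180.0, 0.0, 103.8]
ft_force: [-0.3, 0.3, 0.5]
finger_gap: 0.2
grip_force: 0.0
```

```bash
python3 - <<'E'
from h import *
go(549.4,-379.3,105,104)
s=snap('wrist','w1')
for p in((549.4,-379.3,77),(553,-322.8,77),(556,-267.4,77)): print(proj(s,p))
E
```

```text
pos [ 548.9 -380.9  151.4] [1.7999e+02 4.0000e-02 1.0382e+02] t 1.55 f [-0.3  0.3  0.5] lin [ 1.4  0.9 46.4] rot [ 0.01  0.04 -0.18]
(np.float64(322.32967960309344), np.float64(218.84046377527764))
(np.float64(353.9221121396589), np.float64(126.49413518095058))
(np.float64(389.7990091562292), np.float64(18.358098710334446))
```

View pics/w1.png

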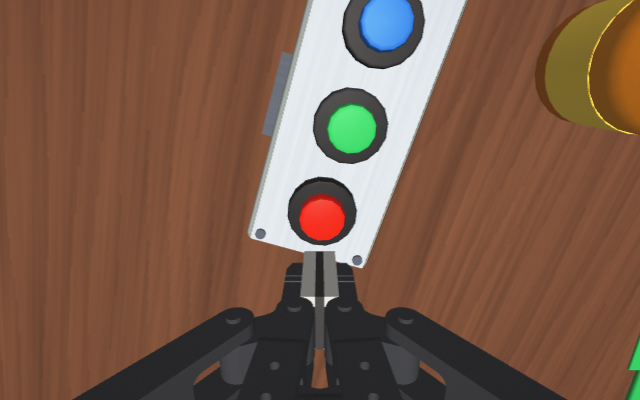

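The wrist view shows red at (322,219), green at (352,129) and blue at (388,22), all matching their projected positions. Pressing red.

Emit:
{"api": "servo_tool", "payload": {
  "fingers": [0, 0, 0, 0, 0, 0, 0, 0, 0, 0],
  "linear": [
    [0.001, 0.0005, 0.015],
    [0.001, 0.0005, 0.03],
    [0.001, 0.0005, 0.044],
    [0.001, 0.0005, 0.05],
    [0.001, 0.0005, 0.054],
    [0.001, 0.0005, 0.057],
    [0.001, 0.0005, 0.059],
    [0.001, 0.0005, 0.06],
    [0.001, 0.0005, 0.06],
    [0.001, 0.0005, 0.06]
  ],
  "rotation": [
    [0, 0, 0],
    [0, 0, 0],
    [0, 0, 0],
    [0, 0, 0],
    [0, 0, 0],
    [0, 0, 0],
    [0, 0, 0],
    [0, 0, 0],
    [0, 0, 0],
    [0, 0, 0]
  ]
}}

```text
time: 2.6
tool_pos: [550.0, -378.8, 91.4]
tcp_rot: [180.0, 0.0, 104.0]
ft_force: [-2.3, 1.9, 5.1]
finger_gap: 0.3
grip_force: 2.0
```

Force is about 5 N, close to fully down. I'll push 2 mm more to be sure, then retract.

Emit:
{"api": "servo_tool", "payload": {
  "fingers": [0, 0, 0, 0],
  "linear": [
    [0, 0, 0.001],
    [0, 0, 0.002],
    [0, 0, 0.002],
    [0, 0, 0.002]
  ],
  "rotation": [
    [0, 0, 0],
    [0, 0, 0],
    [0, 0, 0],
    [0, 0, 0]
  ]
}}

```text
time: 3.0
tool_pos: [550.2, -378.9, 90.0]
tcp_rot: [180.0, 0.0, 104.0]
ft_force: [-4.2, 4.6, 10.1]
finger_gap: -0.2
grip_force: 5.1
```

Emit:
{"api": "servo_tool", "payload": {
  "fingers": [0, 0, 0, 0, 0],
  "linear": [
    [0, 0, -0.02],
    [0, 0, -0.04],
    [0, 0, -0.06],
    [0, 0, -0.06],
    [0, 0, -0.06]
  ],
  "rotation": [
    [0, 0, 0],
    [0, 0, 0],
    [0, 0, 0],
    [0, 0, 0],
    [0, 0, 0]
  ]
}}

```text
time: 3.5
tool_pos: [550.2, -379.0, 148.7]
tcp_rot: [180.0, 0.1, 104.0]
ft_force: [-0.8, 0.0, -0.7]
finger_gap: -0.1
grip_force: 0.0
```

```bash
python3 - <<'E'
from h import *
go(556,-267.4,150,104)
E
```

```text
pos [ 550.2 -379.   148.7] [1.7995e+02 5.0000e-02 1.0395e+02] t 3.5 f [-0.8  0.  -0.7] lin [106.9  32.6  -1.3] rot [ 0.05  0.05 -0.05]
```

Emit:
{"api": "servo_tool", "payload": {
  "fingers": [0, 0, 0, 0, 0, 0],
  "linear": [
    [0.03, 0.01, 0],
    [0.07, 0.022, 0],
    [0.107, 0.0326, 0],
    [0.107, 0.0326, 0],
    [0.107, 0.0326, 0],
    [0.107, 0.0326, 0]
  ],
  "rotation": [
    [0, 0, 0],
    [0, 0, 0],
    [0, 0, 0],
    [0, 0, 0],
    [0, 0, 0],
    [0, 0, 0]
  ]
}}

```text
time: 4.1
tool_pos: [555.3, -267.6, 147.8]
tcp_rot: [-179.9, -0.0, 103.9]
ft_force: [-0.7, 0.6, 0.8]
finger_gap: -0.1
grip_force: 0.0
```

Emit:
{"api": "servo_tool", "payload": {
  "fingers": [0, 0, 0, 0, 0, 0, 0, 0, 0, 0],
  "linear": [
    [0, 0, 0.015],
    [0, 0, 0.03],
    [0, 0, 0.044],
    [0, 0, 0.05],
    [0, 0, 0.054],
    [0, 0, 0.057],
    [0, 0, 0.059],
    [0, 0, 0.06],
    [0, 0, 0.06],
    [0, 0, 0.06]
  ],
  "rotation": [
    [0, 0, 0],
    [0, 0, 0],
    [0, 0, 0],
    [0, 0, 0],
    [0, 0, 0],
    [0, 0, 0],
    [0, 0, 0],
    [0, 0, 0],
    [0, 0, 0],
    [0, 0, 0]
  ]
}}

```text
time: 5.1
tool_pos: [555.9, -267.2, 90.0]
tcp_rot: [180.0, 0.0, 104.0]
ft_force: [-5.4, 2.1, 6.8]
finger_gap: -0.2
grip_force: 3.7
```

Emit:
{"api": "servo_tool", "payload": {
  "fingers": [0, 0, 0, 0],
  "linear": [
    [0, 0, 0.001],
    [0, 0, 0.0015],
    [0, 0, 0.0015],
    [0, 0, 0.0015]
  ],
  "rotation": [
    [0, 0, 0],
    [0, 0, 0],
    [0, 0, 0],
    [0, 0, 0]
  ]
}}

```text
time: 5.5
tool_pos: [556.0, -267.3, 89.9]
tcp_rot: [180.0, 0.1, 104.0]
ft_force: [-9.9, 5.3, 17.1]
finger_gap: -0.1
grip_force: 8.4
```

Emit:
{"api": "servo_tool", "payload": {
  "fingers": [0, 0, 0.07, 0.07, 0.07, 0.07, 0.07, 0.07],
  "linear": [
    [0, 0, -0.02],
    [0, 0, -0.06],
    [0, 0, -0.1],
    [0, 0, -0.14],
    [0, 0, -0.18],
    [0, 0, -0.185],
    [0, 0, -0.185],
    [0, 0, -0.185]
  ],
  "rotation": [
    [0, 0, 0],
    [0, 0, 0],
    [0, 0, 0],
    [0, 0, 0],
    [0, 0, 0],
    [0, 0, 0],
    [0, 0, 0],
    [0, 0, 0]
  ]
}}

```text
time: 6.3
tool_pos: [555.4, -266.8, 271.1]
tcp_rot: [-180.0, -0.0, 104.0]
ft_force: [0.2, -0.3, -0.6]
finger_gap: 69.8
grip_force: 0.0
```

```bash
python3 - <<'E'
from h import *
go(603.5,31,275,104)
E
```

```text
pos [ 555.4 -266.8  271.1] [-1.7996e+02 -5.0000e-02  1.0396e+02] t 6.3 f [ 0.2 -0.3 -0.6] lin [277.4 118.5  -3.8] rot [-0.04 -0.05 -0.04]
```

Emit:
{"api": "servo_tool", "payload": {
  "fingers": [0.07, 0.07, 0.07, 0.07, 0.07, 0.07, 0.07, 0.07, 0.07, 0.07],
  "linear": [
    [0.035, 0.015, -0.004],
    [0.07, 0.03, -0.004],
    [0.11, 0.047, -0.004],
    [0.15, 0.064, -0.004],
    [0.19, 0.081, -0.004],
    [0.23, 0.098, -0.004],
    [0.26, 0.111, -0.004],
    [0.277, 0.1185, -0.004],
    [0.277, 0.1185, -0.004],
    [0.277, 0.1185, -0.004]
  ],
  "rotation": [
    [0, 0, 0],
    [0, 0, 0],
    [0, 0, 0],
    [0, 0, 0],
    [0, 0, 0],
    [0, 0, 0],
    [0, 0, 0],
    [0, 0, 0],
    [0, 0, 0],
    [0, 0, 0]
  ]
}}

```text
time: 7.3
tool_pos: [603.1, 30.5, 274.2]
tcp_rot: [-179.8, -0.0, 104.0]
ft_force: [0.1, -0.5, 0.0]
finger_gap: 69.8
grip_force: 0.0
```

```bash
python3 - <<'E'
from h import *
go(603.5,31,208,104)
s=snap('wrist','w2')
for p in((603.5,31,222),(603.5,31,188)): print(proj(s,p))
E
```

```text
pos [603.1  30.5 274.2] [-1.7982e+02 -3.0000e-02  1.0401e+02] t 7.3 f [ 0.1 -0.5  0. ] lin [ 0.4  0.7 66.2] rot [-0.18 -0.03  0.01]
(np.float64(322.2855902820701), np.float64(236.16729455091328))
(np.float64(322.003635899808), np.float64(213.30246284156772))
```

View pics/w2.png

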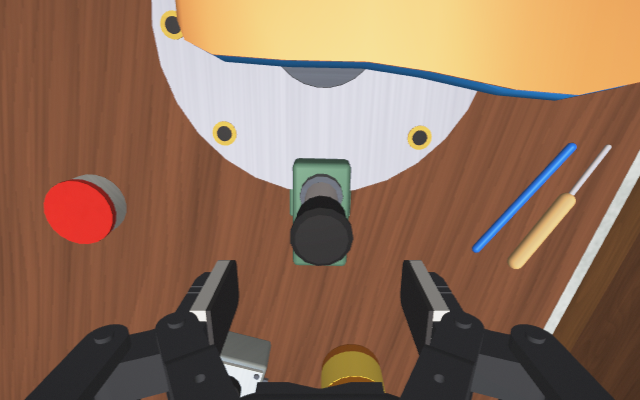

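The knob's top is at (321,236), within 1 px of its projection at (322,236), and the jaw axis is aligned with the bracket. Going down to grip.

Emit:
{"api": "servo_tool", "payload": {
  "fingers": [0.07, 0.07, 0.07, 0.07, 0.07, 0.07, 0.07, 0.07],
  "linear": [
    [0, 0, 0.015],
    [0, 0, 0.03],
    [0, 0, 0.04],
    [0, 0, 0.05],
    [0, 0, 0.06],
    [0, 0, 0.067],
    [0, 0, 0.067],
    [0, 0, 0.067]
  ],
  "rotation": [
    [0, 0, 0],
    [0, 0, 0],
    [0, 0, 0],
    [0, 0, 0],
    [0, 0, 0],
    [0, 0, 0],
    [0, 0, 0],
    [0, 0, 0]
  ]
}}

```text
time: 8.15
tool_pos: [604.0, 30.4, 209.5]
tcp_rot: [180.0, 0.0, 104.0]
ft_force: [0.3, 0.6, 0.6]
finger_gap: 70.2
grip_force: 0.0
```

Emit:
{"api": "servo_tool", "payload": {
  "fingers": [0.06, 0.05, 0.042, 0.036, 0.03, 0.02, 0.02, 0.02, 0.02, 0.02],
  "linear": [
    [0, 0, 0],
    [0, 0, 0],
    [0, 0, 0],
    [0, 0, 0],
    [0, 0, 0],
    [0, 0, 0],
    [0, 0, 0],
    [0, 0, 0],
    [0, 0, 0],
    [0, 0, 0]
  ],
  "rotation": [
    [0, 0, 0],
    [0, 0, 0],
    [0, 0, 0],
    [0, 0, 0],
    [0, 0, 0],
    [0, 0, 0],
    [0, 0, 0],
    [0, 0, 0],
    [0, 0, 0],
    [0, 0, 0]
  ],
  "force": 70
}}

```text
time: 9.15
tool_pos: [604.1, 30.4, 210.0]
tcp_rot: [180.0, 0.0, 104.0]
ft_force: [-2.2, -0.2, 5.8]
finger_gap: 32.0
grip_force: 68.9
```

Emit:
{"api": "servo_tool", "payload": {
  "fingers": [0.02, 0.02, 0.02, 0.02, 0.02, 0.02, 0.02, 0.02, 0.02, 0.02],
  "linear": [
    [0, 0, -0.001],
    [0, 0, -0.003],
    [0, 0, -0.005],
    [0, 0, -0.007],
    [0, 0, -0.009],
    [0, 0, -0.011],
    [0, 0, -0.013],
    [0, 0, -0.014],
    [0, 0, -0.014],
    [0, 0, -0.014]
  ],
  "rotation": [
    [0, 0, 0],
    [0, 0, 0],
    [0, 0, 0],
    [0, 0, 0],
    [0, 0, 0],
    [0, 0, 0],
    [0, 0, 0],
    [0, 0, 0],
    [0, 0, 0],
    [0, 0, 0]
  ]
}}

```text
time: 10.15
tool_pos: [603.8, 30.4, 220.7]
tcp_rot: [-179.9, -0.0, 104.0]
ft_force: [8.9, -0.3, -14.1]
finger_gap: 31.7
grip_force: 70.4
```

Emit:
{"api": "servo_tool", "payload": {
  "fingers": [0.02, 0.02, 0.02, 0.02, 0.02, 0.02],
  "linear": [
    [0, 0, -0.001],
    [0, 0, -0.002],
    [0, 0, -0.003],
    [0, 0, -0.004],
    [0, 0, -0.004],
    [0, 0, -0.004]
  ],
  "rotation": [
    [0, 0, 0],
    [0, 0, 0],
    [0, 0, 0],
    [0, 0, 0],
    [0, 0, 0],
    [0, 0, 0]
  ]
}}

```text
time: 10.75
tool_pos: [603.8, 30.4, 224.3]
tcp_rot: [-179.9, -0.0, 103.9]
ft_force: [9.5, -0.4, -15.1]
finger_gap: 31.8
grip_force: 70.5
```

Emit:
{"api": "servo_tool", "payload": {
  "fingers": [0.02, 0.02, 0.02, 0.02, 0.02],
  "linear": [
    [0, 0, -0.001],
    [0, 0, -0.002],
    [0, 0, -0.002],
    [0, 0, -0.002],
    [0, 0, -0.002]
  ],
  "rotation": [
    [0, 0, 0],
    [0, 0, 0],
    [0, 0, 0],
    [0, 0, 0],
    [0, 0, 0]
  ]
}}

```text
time: 11.25
tool_pos: [603.8, 30.4, 226.1]
tcp_rot: [-179.9, -0.0, 103.9]
ft_force: [10.1, 1.0, -16.1]
finger_gap: 31.6
grip_force: 71.6
```

```bash
python3 - <<'E'
from h import *
go(604,30.4,226,104)
E
```

```text
pos [603.8  30.4 226.1] [-1.7990e+02 -4.0000e-02  1.0395e+02] t 11.25 f [ 10.1   1.  -16.1] lin [-0.   0.2  0.1] rot [-0.1  -0.04 -0.05]
```

Emit:
{"api": "servo_tool", "payload": {
  "fingers": [0.02, 0.02, 0.02, 0.02, 0.02],
  "linear": [
    [0, 0, -0.001],
    [0, 0, -0.001],
    [0, 0, -0.002],
    [0, 0, -0.002],
    [0, 0, -0.002]
  ],
  "rotation": [
    [0, 0, 0],
    [0, 0, 0],
    [0, 0, 0],
    [0, 0, 0],
    [0, 0, 0]
  ]
}}

```text
time: 11.75
tool_pos: [603.6, 30.4, 226.3]
tcp_rot: [-179.8, -0.1, 103.9]
ft_force: [15.3, -0.7, -26.0]
finger_gap: 31.6
grip_force: 72.0
```

```bash
python3 - <<'E'
from h import *
go(604,30.4,226,104)
a=snap('wrist','w3')['frame'];b=snap('scene','s3')['frame']
cv2.imwrite('pics/c3.png',np.hstack([cv2.resize(a[100:400,140:480],(400,353)),cv2.resize(b[140:270,280:427],(400,353))])[:,:,::-1])
go(604,30.4,226,104)
E
```

```text
pos [603.6  30.4 226.3] [-1.7983e+02 -7.0000e-02  1.0395e+02] t 11.75 f [ 15.3  -0.7 -26. ] lin [-0.1  0.4  0.3] rot [-0.17 -0.07 -0.05]
pos [603.6  30.4 226.3] [-1.7983e+02 -7.0000e-02  1.0395e+02] t 11.85 f [ 14.3  -0.2 -25.1] lin [-0.1  0.4  0.3] rot [-0.17 -0.07 -0.05]
```

View pics/c3.png

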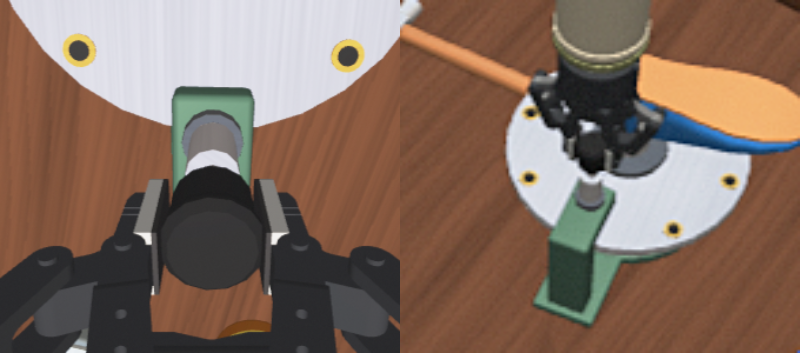

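The knob sits between the pads, with the bright plunger stem exposed below it. The force rose to 26 N with no further travel, so it is on the stop. I'll hold briefly, check for slip and hand in.

Emit:
{"api": "servo_tool", "payload": {
  "fingers": [0.02, 0.02, 0.02, 0.02, 0.02, 0.02],
  "linear": [
    [0, 0, 0],
    [0, 0, 0],
    [0, 0, 0],
    [0, 0, 0],
    [0, 0, 0],
    [0, 0, 0]
  ],
  "rotation": [
    [0, 0, 0],
    [0, 0, 0],
    [0, 0, 0],
    [0, 0, 0],
    [0, 0, 0],
    [0, 0, 0]
  ]
}}

```text
time: 12.45
tool_pos: [603.6, 30.4, 226.3]
tcp_rot: [-179.8, -0.1, 103.9]
ft_force: [16.1, 0.6, -25.8]
finger_gap: 31.4
grip_force: 72.0
```

```bash
python3 - <<'E'
from h import *
s=r.sense();f=s['ft_force'];print(s['tool_pos'],f,s['finger_gap'])
if f[2]<-18: print(r.hand_in())
E
```

```text
[603.62000177  30.41216766 226.29778135] [ 16.06084196   0.63569152 -25.77142431] 31.427477760871973
the job is handed in; nothing more can be done
None
```

I pressed red, let it come up, then pressed blue, and left green alone; the gripper is now holding the plunger knob pulled up against its stop, and the job is handed in (no verdict was returned).

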